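# Set the setting-out gauge over a medallion

## Task

Set the medallion on its wooden block down (do not drop it) upright into the recess of the white round pad on the gauge and let go of it. Then pinch the gauge arm's grey grip head across its lock button so that the button goes fully in, draw the arm out until its pointer stands level with the rider clip on the scale, and finish still squeezing and holding it there, since it springs back if let go. Leave the hammer, the jar and the knife alone.

Things in the scene. Friction and masses are not known exactly. Their poses are not given: they have to be found in the camera images.
- medallion_center (a point): Centre (half-way up) of the loose medallion block: an upright round pale wooden block, 46 mm across and 45 mm tall in all, with a dark steel, brass-inlaid disc of the same width as its top; about 120 g (varies). It stands on the bench, z axis up along it. Grip its sides from above.
- socket (a point): Centre of the floor of the round recess in the white pad (100 mm across) on the gauge's base plate: recess 52 mm across and 12 mm deep, its floor 24 mm above the bench, the pad's rim 36 mm above the bench. Axes as gauge. With the block fully seated its centre is 22.5 mm above this point.
- gauge: The fixed gauge; origin on the bench under the front mouth of its square aluminium housing. Its x axis is level, the direction in which the arm extends; z is up; y is the side of the lock button. Base plate 430 x 130 x 12 mm. The housing (150 long, 36 wide and high, x -150 to 0 mm, top 128 mm above the bench) stands on a grey column; a scale of 10 mm marks runs along its top.
- grip_head (a point): Squeeze point of the arm's grip head, 126 mm above the bench: a grey block 30 mm long (gauge x), 24 wide (gauge y), 48 high (100 to 148 mm above the bench), with a round steel lock button, 18 mm across, standing 8 mm out of its gauge +y side (32 mm wide over the button, 27 pressed). The point lies 2.5 mm to the button's side of the block's mid-plane. Moves with the arm; axes as gauge.
- pointer (a point): Middle of the pointer, a dark 2.5 mm wide finger on a small steel carriage (14 x 14 mm) which travels on top of the housing with the arm, 131 mm above the bench; always 175 mm behind the grip head along the gauge's x. Axes as gauge.
- rider_mark (a point): Centre of the rider clip, a fixed brass clip 6 mm long along the scale, 12 mm wide and 8 mm high, at the button-side edge of the housing's top. The pointer is on the mark when it has the same x in the gauge's frame (the two sit side by side, about 10 mm apart in y). The rider stands 55 to 95 mm ahead of the pointer when the arm is fully in.
- gauge_arm (a joint): Extension of the arm in m: 0 fully in (where it starts, locked), 0.11 at its end stop. A spring pulls it back with 2.4 N at 0 to 4.6 N at full extension, plus about 0.5 N friction. The lock lets it move at most about 1 mm until the lock button has been pressed.
- lock_button (a joint): Travel of the lock button in m, 0 out to 0.005 fully in (pressed along the gauge's -y into the grip head); the spring takes 2 N to start and 5.6 N to press fully. The lock opens at about 0.004; once the arm has moved out the lock does not catch again until the arm is back in.
- hammer: Bystander: small hammer, 240 mm long, lying on the far part of the bench.
- jar: Bystander: closed jar 60 mm across, 75 mm tall, on the robot's left.
- knife: Bystander: yellow craft knife 180 mm long with its blade, 20 mm thick, lying on the far right; origin under the middle of its handle.
- stylus_tip (a point): Lower tip of the arm's stylus, a 6 mm steel wire that runs on ahead of the grip head at 110 mm above the bench and bends down to this tip, 85 mm beyond the grip head and 79 mm above the bench. It passes 10 mm above the seated block; with the arm in it ends 75 mm short of the recess's centre.
Things that resemble listed ones, but are neither listed nor needed, are in the scene too. There is more than one size of the part that bears medallion_center; the job needs the middle-sized.

How it is judged:
By the outcome, as a careful person would: the job done as asked, in the order asked, and still so for the second after the job is handed in, while the arm keeps its last pose, push and grip.
It also fails if it takes over 51 s, if anything falls off the work surface, if the arm or the gripper's body presses on something with over 40 N, if the wrist force passes 120 N, or if a joint passes its speed limit or range.

## Robot

A 6-joint arm with a two-finger parallel gripper is mounted at the origin on the work surface. World frame = base frame: x ahead of the robot, y to its left, z up, the work surface at z = 0. Lengths are in m, angles in rad, forces in N, time in s.
With the tool pointing down it reaches from about 0.375 to 0.9 m from the base axis. Payload 3.1 kg.
Tool frame: the origin (TCP) lies between the finger pads; the fingertips stand 22 mm ahead of it and the grasp point (between the pads) lies 3 mm ahead of it; z points along the fingers, y is the line along which they close (so a half turn about z gives the same grasp; the last joint's range is limited). The gripper opens to 87 mm and grips with 3 to 60 N. Pads are 19 mm wide; open, the fingers measure 117 mm over their backs; the gripper's body (75 mm by 190 mm) begins 51 mm behind the grasp point.
Start: joints at [-1.292, 0.527, 1.433, -0, 1.181, -0.178], TCP at [0.276, -0.561, 0.245] pointing down, gripper open.
Joint ranges: [-3.08, 3.08], [-0.75, 2.2], [0.22, 2.44], [-1.43, 4.57], [0, 2.65], [-2.85, 2.85]. Speed limits (rad/s): [2.79, 2.79, 3.14, 3.14, 3.14, 3.14].

## Interface

Orientations are given as a unit quaternion [x, y, z, w].
In Python, from rig import get_obs, camera, get_calibration, hand_in, cut_out gives the robot as it stands.
- The arm moves only by the shell command python3 -m inch 'ROWS' [OPENING] [FORCE]. ROWS is JSON, one flat list of numbers, 6 for each row, row after row: the shift along the tool's x, y, z scaled (see below), then the turn, a rotation vector about the tool's x, y, z scaled (see below). A call has 1 to 20 rows; each row is the pose to reach, as a shift and turn from the pose commanded when the call began, along the tool's axes at that moment; what a row does not reach only later rows make up. The controller multiplies each number of a shift by 0.08 m and each number of a turn by 90 degrees. A row lasts 1/12 s, in which the tool goes at most 41.7 mm and 7.16 degrees, less where a joint would pass 70% of its speed; a pose out of reach is approached as far as the arm can. A call with a number of a shift or a turn outside -1 to 1 is refused whole. A call with a gripper value outside its range is refused whole. OPENING is the finger opening in mm, from 0 to 87, set as the call begins (- or left out, the last holds). The fingers move at their own pace and stop on an object; FORCE is the grip in N (left out, the last holds). Time passes only in rows, so rows that repeat a pose let the fingers close. It gives the time, the measured TCP pose, the force, the opening and the grip force at its end, in the units of the state.
- get_obs(): the state, without advancing time (a new reading comes with each control period).
- camera(name): name is "side" or "top" or "wrist"; returns the picture (480x640x3 uint8, red, green, blue); there is no depth.
- get_calibration(name): a dict with "vertical_fov" (degrees; the focal length in pixels is half the picture's height over the tangent of half this angle, whatever the lens; pixels are square), "cx", "cy" (the principal point, pixels), "D" ([k1, k2, p1, p2, k3] as OpenCV has them; the pictures are not rectified), "T" (4x4, takes a point from camera to world coordinates). Camera axes: x right, y down, z forward; pixel columns grow to the right and rows downward; lengths in m; the calibration is good to about 2 mm. A picture is of the moment at which its call begins: read the wrist's pose just before it. get_calibration takes no time and is no camera call; for the wrist camera it gives the pose at the moment of the call.
- hand_in(): hands the job in; it is judged then, once.
Trained networks look in the newest picture that a camera, given by its name, has taken for a name from the list of things; names that differ only in an ending like _2 or _b are one class to them, and where a whole thing is asked for, a point or a joint stands for the part that bears it (a point fixed in the world has none). Each returns a list of dicts, best first, with "conf" (0 to 1); they miss things now and then, are a little off and sometimes report something else, mostly with a low value. They report only what shows in the picture. A call takes as long as a camera call. They do not tell look-alikes from the thing itself.
- cut_out(camera, thing): "region" (480x640 bool, what is visible of it) and "bbox" ([left, top, right, bottom] in pixels, round what is visible of it).
The state is a dict: "time": time; "q": joint angles; "joint_velocities": joint speeds; "joint_torque": joint torques, N m; "position": TCP position; "tool_rot": TCP orientation; "ft_force": force on the tool from outside, world axes, zero at the start; "moment": the same for the moment, N m; "grip_width": finger opening in m; "grip_force": force on a finger pad.
Only numpy, scipy, OpenCV 4.12 (cv2) and the standard library are available. Lean on these libraries where they do the work, as an engineer would, in place of code of your own. Each camera call takes 0.05 s, during which the arm holds its last target. There are 200 camera calls.

## Working session

There is one attempt and no reset: what is moved stays moved. The work goes in short steps, Python scripts to look and compute and a shell command to move; the robot and the scene stay as the last step left them, time stands still between calls to the robot, and variables do not carry over. Pictures are saved under pics/ and viewed, at most 10 in all, crops included, and the job is handed in when it is done.

```bash
mkdir -p pics; ls
cat > h.py <<'E'
import numpy as np, cv2
from rig import *
def K(c):
    f=240/np.tan(np.radians(c["vertical_fov"])/2)
    return np.array([[f,0,c["cx"]],[0,f,c["cy"]],[0,0,1]])
def ray(c,uv):
    p=cv2.undistortPoints(np.array(uv,float).reshape(-1,1,2),K(c),np.array(c["D"],float)).reshape(-1,2)
    T=np.array(c["T"]); d=np.c_[p,np.ones(len(p))]@T[:3,:3].T
    return T[:3,3],d
def atz(c,uv,z):
    o,d=ray(c,uv); return o+d*((z-o[2])/d[:,2])[:,None]
def proj(c,P):
    T=np.linalg.inv(np.array(c["T"])); P=np.atleast_2d(P)
    return cv2.projectPoints(P.astype(float),cv2.Rodrigues(T[:3,:3])[0],T[:3,3],K(c),np.array(c["D"],float))[0].reshape(-1,2)
def snap(n,f=None):
    im=camera(n); 
    if f: cv2.imwrite("pics/"+f,im[:,:,::-1])
    return im
E
python3 - <<'E'
from h import *
for n in ["top","side","wrist"]:
    snap(n,n+"0.png"); c=get_calibration(n); print(n,c["vertical_fov"],c["cx"],c["cy"],np.round(c["D"],3),np.round(c["T"],3).tolist())
    for t in ["medallion_center","socket","gauge","grip_head","pointer","rider_mark","lock_button","stylus_tip"]:
        try:
            for r in cut_out(n,t)[:5]:
                m=r["region"]; ys,xs=np.nonzero(m); print(t,round(r["conf"],2),r["bbox"],m.sum(),xs.mean().round(1),ys.mean().round(1))
        except Exception as e: print(t,e)
print(get_obs())
E
```

```text
pics
top 45.39612748552678 322.45660336280616 245.74230114999565 [0.013 0.    0.    0.    0.   ] [[-0.007, -0.992, 0.129, 0.432], [-1.0, 0.008, 0.005, 0.017], [-0.006, -0.129, -0.992, 1.335], [0.0, 0.0, 0.0, 1.0]]
medallion_center 0.84 [421.2, 335.8, 455.8, 367.0] 830 436.7 349.6
medallion_center 0.51 [503.5, 309.5, 522.4, 323.6] 226 512.7 316.6
socket 0.91 [194.0, 252.9, 388.6, 319.4] 10455 293.0 286.3
socket 0.28 [461.0, 308.5, 485.1, 331.6] 441 473.3 317.2
gauge 0.65 [194.4, 252.9, 389.0, 321.8] 10531 293.0 286.4
gauge 0.27 [198.3, 272.1, 324.4, 290.3] 405 278.3 282.3
grip_head 0.77 [202.3, 273.7, 325.7, 289.2] 421 278.4 282.4
grip_head 0.46 [191.3, 250.8, 387.8, 319.3] 10755 292.8 286.3
pointer 0.75 [202.7, 273.4, 327.4, 288.4] 496 282.6 282.5
stylus_tip 0.63 [199.1, 272.8, 328.6, 291.6] 485 280.0 282.5
side 51.376435834829664 312.08119017191257 238.53918032028233 [-0.064  0.     0.     0.     0.   ] [[-0.844, -0.28, 0.458, 0.102], [-0.536, 0.455, -0.711, 0.772], [-0.009, -0.845, -0.534, 0.677], [0.0, 0.0, 0.0, 1.0]]
medallion_center 0.95 [433.7, 229.0, 465.8, 267.9] 958 447.2 24
[... 743 characters left out ...]
+00,  5.27533536e-01,  1.43269013e+00,  4.41911211e-05,
        1.18140320e+00, -1.78472921e-01]), 'joint_velocities': array([-2.20075468e-03,  8.87154727e-05,  7.90446646e-04, -1.49999074e-03,
        4.93342232e-05, -6.71479991e-04]), 'joint_torque': array([-3.83720821e-03, -4.40027368e+01, -1.76980752e+01,  6.31628302e-02,
        5.05191030e-02,  2.44738310e-07]), 'position': array([ 0.2762844 , -0.56059837,  0.24453092]), 'tool_rot': array([ 9.73918039e-01,  2.26900092e-01,  1.95530230e-05, -1.81156802e-05]), 'ft_force': array([0.24531622, 0.58489601, 0.48425148]), 'moment': array([-5.92598453e-05, -1.90773365e-02,  1.43548511e-02]), 'grip_force': 0.0, 'grip_width': 0.08707198596523172}
```

View pics/top0.png

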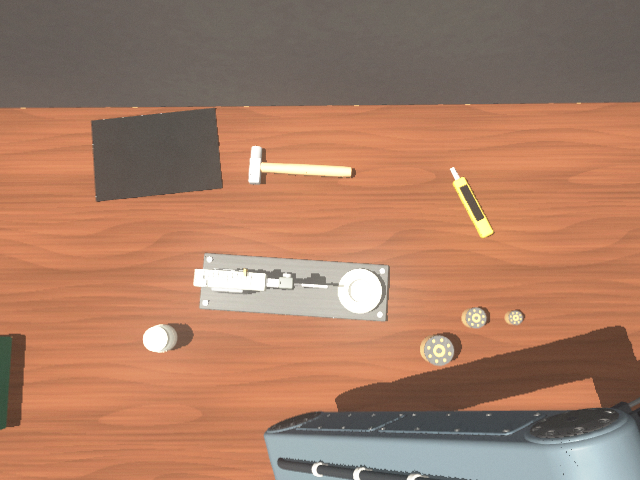

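View pics/side0.png

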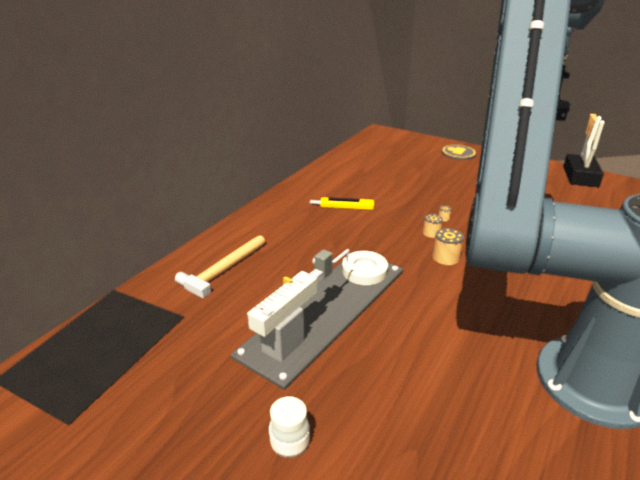

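Top view: the blocks are at (438,350) large, (475,318) middle and (514,317) small; the middle one fits (about 22 px ≈ 46 mm). The gauge runs from (195,278) to (388,300) with its pad at (360,291), and the rider is at about (247,272). I'll enlarge this to confirm it and check the sizes.

Run:
```python
from h import *
im=cv2.imread("pics/top0.png"); 
a=cv2.resize(im[245:325,190:390],None,fx=4,fy=4,interpolation=cv2.INTER_CUBIC)
b=cv2.resize(im[295:375,410:530],None,fx=3.3,fy=3.3,interpolation=cv2.INTER_CUBIC)
o=np.zeros((a.shape[0]+b.shape[0],800,3),np.uint8);o[:a.shape[0],:a.shape[1]]=a;o[a.shape[0]:,:b.shape[1]]=b
cv2.imwrite("pics/crop0.png",o)
c=get_calibration("top")
print("blocks L M S",atz(c,[[438,350],[475.5,317.5],[514.5,317]],.045))
s=im[303:334,458:492].astype(int)
print("pad",atz(c,[[360,291]],.036))
print("plate corners",atz(c,[[205.5,254.5],[388.5,266],[386,320],[201,307]],.012))
cs=get_calibration("side")
print(atz(cs,[[432,218]],.045), atz(cs,[[365.5,264]],.036))
```

```text
blocks L M S [[ 0.36578017 -0.2310171   0.045     ]
 [ 0.43645903 -0.3167044   0.045     ]
 [ 0.43700193 -0.40316667  0.045     ]]
pad [[ 0.49764497 -0.06133404  0.036     ]]
plate corners [[ 0.58624487  0.29454505  0.012     ]
 [ 0.55605575 -0.12957489  0.012     ]
 [ 0.43229066 -0.12108514  0.012     ]
 [ 0.46507435  0.30254281  0.012     ]]
[[ 0.43718575 -0.31118137  0.045     ]] [[ 0.49360062 -0.05418401  0.036     ]]
```

View pics/crop0.png

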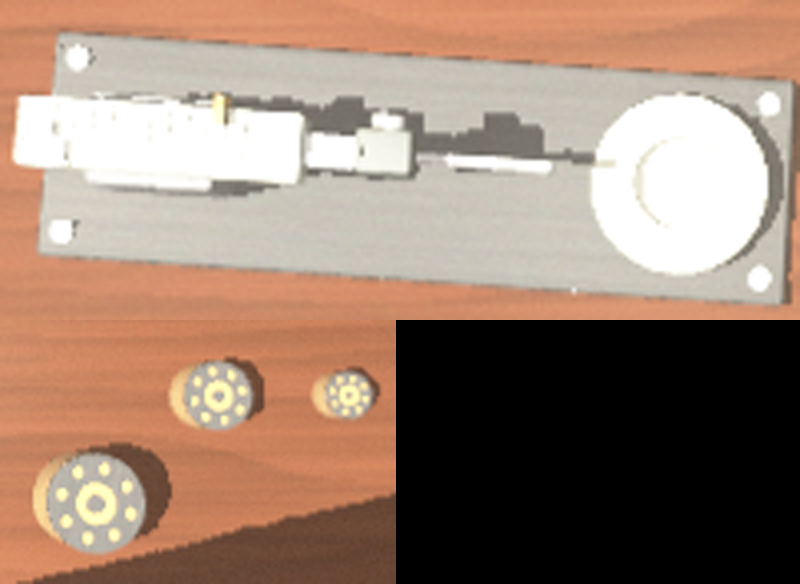

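The crop shows the middle disc at (476,318), about 22 px ≈ 46 mm across. The others are about 67 and 35 mm, so the middle one is right. Button and rider are on the far (+x world) side, and the pad centre is at (360.5,291). Now moving toward the block, turning the closing axis onto gauge y.

```bash
python3 -m inch '[0.1,-0.06,0,0,0,-0.073, 0.22,-0.13,0,0,0,-0.146, 0.34,-0.2,0,0,0,-0.22, 0.46,-0.27,0,0,0,-0.293, 0.58,-0.34,0,0,0,-0.366, 0.7,-0.41,0,0,0,-0.44, 0.82,-0.48,0,0,0,-0.513, 0.92,-0.54,0,0,0,-0.586, 1,-0.59,0,0,0,-0.66, 1,-0.59,0,0,0,-0.66]' 87
python3 -m inch '[0.25,0.15,0,0,0,0, 0.6,0.35,0.1,0,0,0, 0.9,0.55,0.2,0,0,0, 1,0.6,0.25,0,0,0, 1,0.6,0.25,0,0,0]'
python3 -m inch '[0.25,0.15,0,0,0,0, 0.6,0.35,0.1,0,0,0, 0.9,0.55,0.2,0,0,0, 1,0.6,0.25,0,0,0, 1,0.6,0.25,0,0,0, 1,0.6,0.25,0,0,0]'
cat > w.py <<'E'
from h import *
from scipy.spatial.transform import Rotation as R
def tool():
    o=get_obs(); return np.array(o["position"]),R.from_quat(o["tool_rot"]).as_matrix()
def rel(p):
    "world point -> shift in tool axes, scaled units"
    P,M=tool(); return np.round(M.T@(np.asarray(p)-P)/.08,3)
E
python3 - <<'E'
from w import *
im=snap("wrist","w1.png"); c=get_calibration("wrist"); print(get_obs()["time"],*tool())
print("pred",proj(c,[[.437,-.315,.045]]))
for r in cut_out("wrist","medallion_center"): print(r["conf"],r["bbox"])
E
```

```text
time: 2.18
position: [0.3278, -0.4815, 0.2446]
tool_rot: [0.732, 0.681, 0.0, -0.0]
ft_force: [0.3, -0.3, 0.5]
grip_width: 0.0868
grip_force: 0.0
time: 2.6
position: [0.3815, -0.4047, 0.2237]
tool_rot: [0.733, 0.68, 0.0, -0.001]
ft_force: [-0.2, -0.4, -0.5]
grip_width: 0.0869
grip_force: 0.0
time: 3.1
position: [0.4349, -0.3322, 0.2048]
tool_rot: [0.734, 0.68, -0.001, 0.001]
ft_force: [0.7, 0.0, -1.1]
grip_width: 0.0871
grip_force: 0.0
3.15 [ 0.43481647 -0.33271539  0.20500768] [[ 7.73177478e-02  9.97006405e-01  4.40754480e-04]
 [ 9.97004434e-01 -7.73166794e-02 -2.07103109e-03]
 [-2.03075359e-03  5.99561630e-04 -9.99997758e-01]]
pred [[324.89334042 204.20451208]]
0.94 [294.7, 171.2, 357.9, 241.1]
0.72 [312.8, 285.8, 350.2, 319.8]
0.67 [151.2, 32.7, 265.4, 141.1]
```

View pics/w1.png

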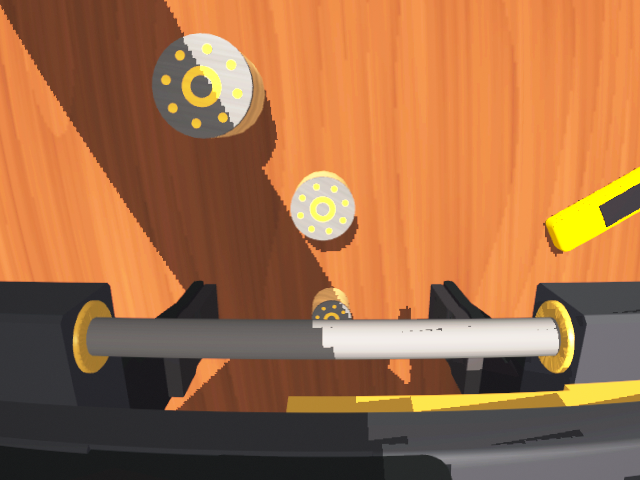

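Wrist view: middle block with ring centre at (322.5,209), large at (202,86), small half hidden at (331,305). The middle one is confirmed.

Run:
```python
from w import *
c=get_calibration("wrist"); p=atz(c,[[322.5,209],[202,86]],.045); print(p)
q=p[0].copy(); q[2]=.038; print("to block",rel(q), tool()[0])
```

```text
[[ 0.43500788 -0.31846244  0.045     ]
 [ 0.36063854 -0.22788342  0.045     ]]
to block [ 0.184 -0.012  2.088] [ 0.43472867 -0.33285983  0.20509825]
```

```bash
python3 -m inch '[0.1,0,0.2,0,0,0, 0.19,0,0.5,0,0,0, 0.19,-0.01,0.8,0,0,0, 0.19,-0.01,1,0,0,0]'
python3 -m inch '[0,0,0.3,0,0,0, 0,0,0.6,0,0,0, 0,0,0.85,0,0,0, 0,0,1,0,0,0, 0,0,1.08,0,0,0]' 2>&1 | tail -1
python3 -m inch '[0,0,0.3,0,0,0, 0,0,0.6,0,0,0, 0,0,0.85,0,0,0, 0,0,0.97,0,0,0, 0,0,0.97,0,0,0, 0,0,0.97,0,0,0]'
```

```text
time: 3.53
position: [0.4343, -0.3165, 0.1234]
tool_rot: [0.734, 0.679, -0.0, -0.0]
ft_force: [0.2, -0.3, 0.3]
grip_width: 0.0874
grip_force: 0.0
out of range: row 5 has 1.08, outside -1 to 1
time: 4.03
position: [0.4353, -0.3166, 0.0471]
tool_rot: [0.734, 0.679, -0.0, 0.0]
ft_force: [-0.7, 1.1, 0.1]
grip_width: 0.087
grip_force: 0.0
```

```bash
python3 -m inch '[0,0,0.06,0,0,0, 0,0,0.11,0,0,0, 0,0,0.11,0,0,0]'
python3 -m inch '[0,0,0,0,0,0,0,0,0,0,0,0,0,0,0,0,0,0,0,0,0,0,0,0,0,0,0,0,0,0,0,0,0,0,0,0,0,0,0,0,0,0,0,0,0,0,0,0]' 40 20
```

```text
time: 4.28
position: [0.4356, -0.3157, 0.0385]
tool_rot: [0.734, 0.68, -0.0, 0.0]
ft_force: [-0.4, -0.1, 1.3]
grip_width: 0.0871
grip_force: 0.0
time: 4.95
position: [0.4354, -0.3155, 0.0382]
tool_rot: [0.734, 0.68, 0.0, 0.0]
ft_force: [0.1, 0.4, -0.4]
grip_width: 0.0455
grip_force: 20.0
```

```bash
python3 -m inch '[0,0,-0.2,0,0,0, 0,0,-0.5,0,0,0, 0,0,-0.8,0,0,0, 0.1,0,-1,0,0,0, 0.3,0.05,-1,0,0,0, 0.6,0.1,-1,0,0,0, 0.9,0.15,-1,0,0,0, 1,0.15,-1,0,0,0]'
python3 -m inch '[0.25,0.05,-0.1,0,0,0, 0.6,0.1,-0.3,0,0,0, 0.9,0.17,-0.5,0,0,0, 1,0.2,-0.5,0,0,0]'
python3 -m inch '[0.2,0.05,0,0,0,0, 0.4,0.1,0,0,0,0, 0.5,0.15,0,0,0,0, 0.5,0.15,0,0,0,0, 0.5,0.15,0,0,0,0, 0.5,0.15,0,0,0,0]'
python3 - <<'E'
from w import *
im=snap("wrist","w2.png"); c=get_calibration("wrist"); print(get_obs()["time"],get_obs()["grip_width"],*tool())
print("pred pad",proj(c,[[.4965,-.059,.036],[.4965,-.059,.024]]))
E
```

```text
time: 5.62
position: [0.453, -0.2334, 0.1181]
tool_rot: [0.733, 0.68, 0.0, -0.001]
ft_force: [-0.2, 0.5, -0.4]
grip_width: 0.045
grip_force: 20.0
time: 5.95
position: [0.4767, -0.1562, 0.1602]
tool_rot: [0.733, 0.68, 0.001, 0.001]
ft_force: [-0.1, 0.1, -0.8]
grip_width: 0.0456
grip_force: 20.0
time: 6.45
position: [0.4905, -0.12, 0.1578]
tool_rot: [0.734, 0.68, -0.0, 0.0]
ft_force: [0.9, -0.8, -0.5]
grip_width: 0.0453
grip_force: 20.0
6.5 0.04581966257581628 [ 0.4903839  -0.12004231  0.15786498] [[ 7.69979033e-02  9.97031173e-01 -4.04848235e-04]
 [ 9.97031224e-01 -7.69979955e-02 -2.17225191e-04]
 [-2.47752790e-04 -3.86920447e-04 -9.99999894e-01]]
pred pad [[326.50654631 143.78389014]
 [326.3485772  143.15959977]]
```

View pics/w2.png

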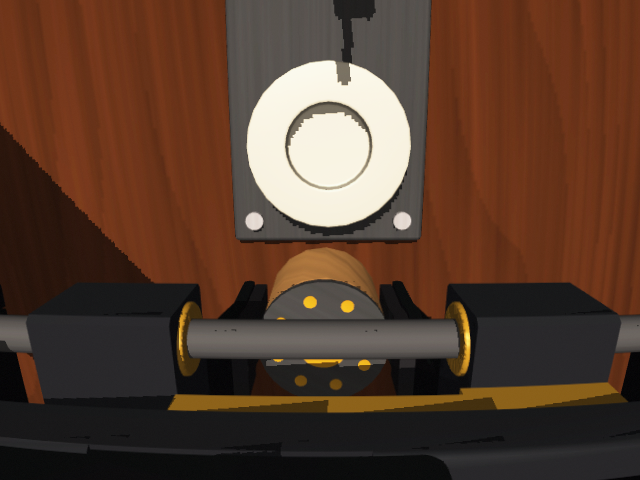

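Wrist view: pad rim ellipse u 247–411, v 61–227 (centre 329,144.5); recess centre (329.5,145); held disc u 263–384, v 280–394 (centre 323.5,337).

Run:
```python
from w import *
c=get_calibration("wrist"); P,M=tool()
# fit circles by outline points -> plane
def fit(uv,z):
    p=atz(c,uv,z)[:,:2]; (x,y),_,_=0,0,0
def fit(uv,z):
    p=atz(c,uv,z)[:,:2]; A=np.c_[2*p,np.ones(len(p))]; s=np.linalg.lstsq(A,(p**2).sum(1),rcond=None)[0]
    return s[:2],np.sqrt(s[2]+s[:2]@s[:2])
rim=fit([[247,143],[411,144],[329,61],[329,227]],.036); rec=fit([[287,145],[372,145],[329,102],[329,188]],.036)
blk=fit([[263.5,335],[384,335],[323.5,280],[323.5,394]],.1645)
print(rim,rec,blk,P)
d=np.r_[rec[0]-blk[0],0]; d2=np.r_[rec[0]-P[:2],0]
print(M.T@d/.08,M.T@d2/.08)
```

```text
(array([ 0.49788844, -0.06097623]), np.float64(0.04929070716836945)) (array([ 0.49821196, -0.06031827]), np.float64(0.02546607552822838)) (array([ 0.48991435, -0.12031639]), np.float64(0.021317059130701716)) [ 0.4903839  -0.12004231  0.15786498]
[ 7.55736219e-01  4.56655900e-02 -2.04904729e-04] [ 7.51868416e-01  4.00774452e-02 -2.01784302e-04]
```

```bash
python3 -m inch '[0.2,0.01,0,0,0,0, 0.45,0.03,0.1,0,0,0, 0.65,0.04,0.3,0,0,0, 0.75,0.042,0.5,0,0,0, 0.75,0.042,0.7,0,0,0, 0.75,0.042,0.7,0,0,0, 0.75,0.042,0.7,0,0,0]'
python3 - <<'E'
from w import *
print(rel([.498,-.0608,.063])); P,M=tool(); print(P)
E
```

```text
time: 7.08
position: [0.498, -0.0601, 0.1016]
tool_rot: [0.734, 0.679, -0.001, -0.001]
ft_force: [0.4, 0.0, -1.2]
grip_width: 0.0454
grip_force: 20.0
[-0.009  0.002  0.482]
[ 0.49798179 -0.06007336  0.10157945]
```

```bash
python3 -m inch '[-0.005,0,0.1,0,0,0, -0.005,0,0.2,0,0,0, -0.005,0,0.3,0,0,0, -0.005,0,0.37,0,0,0, -0.005,0,0.42,0,0,0, -0.005,0,0.45,0,0,0, -0.005,0,0.45,0,0,0]'
```

```text
time: 7.67
position: [0.4981, -0.0598, 0.0656]
tool_rot: [0.734, 0.68, -0.0, -0.001]
ft_force: [-0.0, 0.4, -1.2]
grip_width: 0.0452
grip_force: 20.0
```

```bash
python3 -m inch '[0,0,0.02,0,0,0, 0,0,0.033,0,0,0, 0,0,0.04,0,0,0, 0,0,0.04,0,0,0]'; python3 -m inch '[0,0,0.008,0,0,0, 0,0,0.012,0,0,0, 0,0,0.012,0,0,0]'
```

```text
time: 8.0
position: [0.4985, -0.0599, 0.063]
tool_rot: [0.734, 0.68, 0.0, 0.0]
ft_force: [0.2, -0.7, -0.7]
grip_width: 0.0458
grip_force: 20.0
time: 8.25
position: [0.4985, -0.06, 0.0621]
tool_rot: [0.734, 0.68, 0.0, 0.0]
ft_force: [-0.2, 0.9, 0.5]
grip_width: 0.0455
grip_force: 20.0
```

```bash
python3 -m inch '[0,0,0.008,0,0,0, 0,0,0.012,0,0,0, 0,0,0.012,0,0,0]';python3 -m inch '[0,0,0.008,0,0,0, 0,0,0.012,0,0,0, 0,0,0.012,0,0,0]'
```

```text
time: 8.5
position: [0.4985, -0.0599, 0.0621]
tool_rot: [0.734, 0.68, 0.0, 0.0]
ft_force: [-2.0, 0.2, 9.0]
grip_width: 0.0459
grip_force: 20.0
time: 8.75
position: [0.4986, -0.06, 0.0621]
tool_rot: [0.733, 0.68, 0.0, 0.001]
ft_force: [-3.6, 0.2, 17.7]
grip_width: 0.0457
grip_force: 20.0
```

Seated. Easing off the push, releasing and rising.

```bash
python3 -m inch '[0,0,-0.012,0,0,0, 0,0,-0.02,0,0,0]'; python3 -m inch '[0,0,0,0,0,0,0,0,0,0,0,0,0,0,0,0,0,0,0,0,0,0,0,0,0,0,0,0,0,0]' 80 
python3 -m inch '[0,0,-0.2,0,0,0, 0,0,-0.5,0,0,0, 0,0,-0.8,0,0,0, 0,0,-1,0,0,0]'
python3 -m inch '[0,0,-0.3,0,0,0, 0,0,-0.6,0,0,0, 0,0,-0.9,0,0,0, 0,0,-1,0,0,0, 0,0,-1,0,0,0, 0,0,-1,0,0,0]'
python3 - <<'E'
from w import *
im=snap("wrist","w3.png"); c=get_calibration("wrist"); print(get_obs()["time"],*tool())
e=np.array([-.0757,-.997,0]); 
for h in (160,):
    g=np.array([.498,-.0606,0])-e*h/1000; print("head guess",g,proj(c,g+[0,0,.148]))
E
```

```text
time: 8.92
position: [0.4986, -0.06, 0.0622]
tool_rot: [0.734, 0.68, 0.0, 0.0]
ft_force: [-0.4, 0.0, -0.7]
grip_width: 0.0454
grip_force: 20.0
time: 9.33
position: [0.4984, -0.0599, 0.0614]
tool_rot: [0.734, 0.68, -0.0, -0.0]
ft_force: [-0.9, 0.6, -0.4]
grip_width: 0.0712
grip_force: 0.0
time: 9.67
position: [0.4989, -0.0601, 0.1432]
tool_rot: [0.734, 0.68, 0.0, 0.001]
ft_force: [0.1, -0.3, -0.7]
grip_width: 0.0797
grip_force: 0.0
time: 10.17
position: [0.4981, -0.0598, 0.2213]
tool_rot: [0.734, 0.68, -0.0, -0.0]
ft_force: [0.0, 0.8, -0.2]
grip_width: 0.0798
grip_force: 0.0
10.2167 [ 0.4976021  -0.05966105  0.22054867] [[ 7.62117577e-02  9.97089394e-01 -2.12332024e-03]
 [ 9.97091493e-01 -7.62103599e-02  7.31754902e-04]
 [ 5.67806052e-04 -2.17291288e-03 -9.99997478e-01]]
head guess [0.510112 0.09892  0.      ] [[325.88786424 -68.2972102 ]]
```

View pics/w3.png

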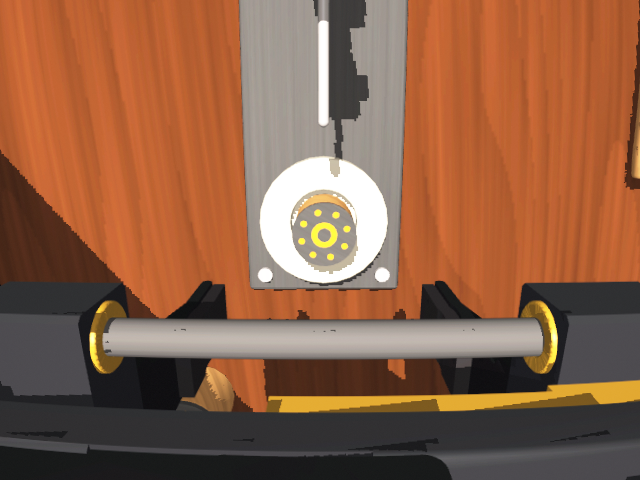

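The medallion sits upright, centred in the recess (disc at (324,235), pad at (324,219)). The stylus tip is at (323,122). Backing along the arm to view the head.

```bash
python3 -m inch '[0.25,0,0,0,0,0, 0.6,0,0,0,0,0, 0.9,0,0,0,0,0, 1,0,0,0,0,0]' 87
python3 -m inch '[0.1,0,0,0,0,0, 0.25,0,0,0,0,0, 0.3,0,0,0,0,0, 0.3,0,0,0,0,0, 0.3,0,0,0,0,0, 0.3,0,0,0,0,0]'
python3 - <<'E'
from w import *
im=snap("wrist","w4.png"); c=get_calibration("wrist"); print(get_obs()["time"],*tool())
for t in ["grip_head","lock_button","rider_mark","pointer"]:
    for r in cut_out("wrist",t)[:2]: print(t,r["conf"],r["bbox"])
E
```

```text
time: 10.55
position: [0.503, 0.0224, 0.2197]
tool_rot: [0.733, 0.68, -0.001, -0.002]
ft_force: [0.3, -0.1, -0.4]
grip_width: 0.0867
grip_force: 0.0
time: 11.05
position: [0.5065, 0.0432, 0.2216]
tool_rot: [0.734, 0.679, -0.0, 0.0]
ft_force: [0.3, -0.1, 0.1]
grip_width: 0.087
grip_force: 0.0
11.1 [0.50643395 0.04315583 0.22169479] [[ 7.70280392e-02  9.97028923e-01  8.39599449e-05]
 [ 9.97028903e-01 -7.70280185e-02 -2.27084510e-04]
 [-2.19942556e-04  1.01202366e-04 -9.99999971e-01]]
grip_head 0.97 [297.0, 71.8, 358.6, 297.2]
lock_button 0.75 [345.6, 140.1, 361.4, 173.9]
pointer 0.72 [299.3, 70.5, 361.8, 293.7]
```

View pics/w4.png

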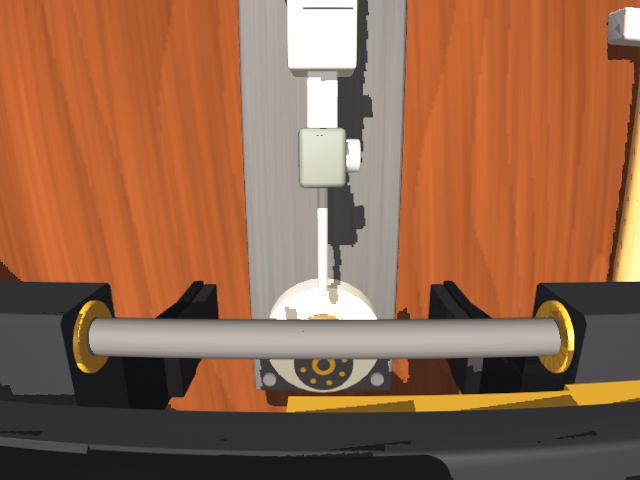

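Run:
```python
from w import *
c=get_calibration("wrist"); P,M=tool()
p=atz(c,[[300,157],[346,157],[323,128],[323,186]],.148); print(p, np.array(c["T"])[:3,3])
print("mouth",atz(c,[[288,68],[356,68]],.128))
p=p[:,:2];print("w",np.linalg.norm(p[1]-p[0]),"l",np.linalg.norm(p[3]-p[2]))
e=np.array([-.077,-.997]);n=np.array([.997,-.077]); h=(p.mean(0)); s=h+.0025*n
print(h,s,"pad->head along",(h-[.498,-.0606])@e,(h-[.498,-.0606])@n); print(rel([*s,.129]))
```

```text
[[0.49878622 0.10061079 0.148     ]
 [0.52134678 0.09888171 0.148     ]
 [0.5111305  0.11364156 0.148     ]
 [0.50897128 0.08545727 0.148     ]] [0.51091059 0.11290943 0.3613004 ]
mouth [[0.49542974 0.14560581 0.128     ]
 [0.5305162  0.14291577 0.128     ]]
w 0.022626725166678893 l 0.028266875355196924
[0.51005869 0.09964783] [0.51255119 0.09945533] pad->head along -0.160695609246067 -0.0003165654603287521
[0.705 0.023 1.159]
```

```bash
python3 -m inch '[0.2,0.01,0,0,0,0, 0.45,0.02,0,0,0,0, 0.65,0.023,0.1,0,0,0, 0.705,0.023,0.3,0,0,0, 0.705,0.023,0.6,0,0,0, 0.705,0.023,0.85,0,0,0, 0.705,0.023,0.95,0,0,0, 0.705,0.023,1,0,0,0, 0.705,0.023,1,0,0,0]'
python3 -m inch '[0,0,0.1,0,0,0, 0,0,0.15,0,0,0, 0,0,0.15,0,0,0, 0,0,0.15,0,0,0]'
python3 - <<'E'
from w import *
im=snap("wrist","w5.png"); c=get_calibration("wrist"); print(get_obs()["time"],*tool(),rel([.5125,.0995,.129]))
for t in ["rider_mark","pointer","lock_button"]:
    for r in cut_out("wrist",t)[:2]: print(t,r["conf"],r["bbox"])
E
```

```text
time: 12.05
position: [0.5124, 0.0997, 0.1412]
tool_rot: [0.734, 0.68, -0.0, -0.0]
ft_force: [-0.5, 0.2, 0.8]
grip_width: 0.0873
grip_force: 0.0
time: 12.38
position: [0.5126, 0.0998, 0.1299]
tool_rot: [0.734, 0.68, 0.0, 0.0]
ft_force: [-0.0, -0.1, -0.2]
grip_width: 0.087
grip_force: 0.0
12.4333 [0.51277464 0.09982473 0.13002184] [[ 7.62465387e-02  9.97088703e-01  7.64567213e-04]
 [ 9.97088994e-01 -7.62465623e-02  1.75577993e-06]
 [ 6.00462900e-05  7.62207681e-04 -9.99999708e-01]] [-0.004 -0.003  0.013]
rider_mark 0.74 [342.8, 58.5, 394.2, 88.3]
pointer 0.68 [281.4, 206.0, 375.5, 395.5]
pointer 0.25 [207.4, 0.0, 432.9, 413.0]
lock_button 0.53 [352.7, 304.1, 374.3, 322.3]
```

View pics/w5.png

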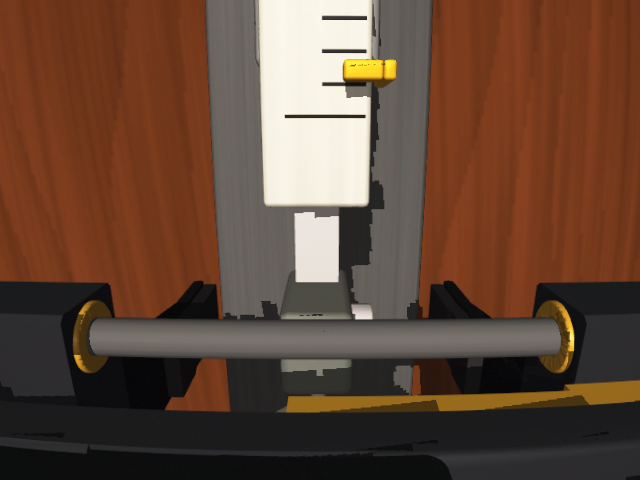

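Rider is visible at (370,70) on the scale; the head sits centred between the fingers (282–352, ~v 300–395). Closing.

```bash
python3 - <<'E'
from w import *
c=get_calibration("wrist"); e=np.array([-.0766,-.997,0])
r=atz(c,[[370,70]],.134)[0]; r2=atz(c,[[370,81]],.130)[0]; print(r,r2,"mouth",atz(c,[[315,205]],.128))
m=atz(c,[[325,117],[343,84],[343,50.5],[343,18]],.128)
h=np.array([.5101,.0997,0])
print("marks",(m-h)@e,"ext",(r-h)@e+.175)
E
python3 -m inch '[0,0,0.01,0,0,0,0,0,0.01,0,0,0,0,0,0.01,0,0,0,0,0,0.01,0,0,0,0,0,0.01,0,0,0,0,0,0.01,0,0,0,0,0,0.01,0,0,0,0,0,0.01,0,0,0,0,0,0.01,0,0,0,0,0,0.01,0,0,0]' 20 30
```

```text
[0.53276289 0.18601702 0.134     ] [0.53303667 0.18320351 0.13      ] mouth [[0.51277424 0.14504853 0.128     ]]
marks [-0.0740201  -0.08424514 -0.09440737 -0.10412478] ext 0.08720595745143336
time: 13.42
position: [0.5124, 0.0999, 0.1289]
tool_rot: [0.734, 0.68, -0.0, -0.0]
ft_force: [-4.3, -0.4, 7.2]
grip_width: 0.028
grip_force: 6.0
```

```bash
python3 -m inch '[0,0,0,0,0,0,0,0,0,0,0,0,0,0,0,0,0,0,0,0,0,0,0,0]'
```

```text
time: 13.75
position: [0.511, 0.1, 0.1289]
tool_rot: [0.734, 0.68, -0.001, -0.001]
ft_force: [-5.9, 0.4, 4.6]
grip_width: 0.0252
grip_force: 30.0
```

Run:
```python
from w import *
im=snap("wrist"); s=snap("side"); c=get_calibration("side"); u,v=proj(c,[.511,.1,.13])[0].astype(int)
a=cv2.resize(im[190:430,200:440],(500,500)); b=cv2.resize(s[max(0,v-50):v+50,u-30:u+30],(300,500))
cv2.imwrite("pics/c6.png",np.hstack([a,b])[:,:,::-1]); print(get_obs()["grip_width"],get_obs()["grip_force"],get_obs()["ft_force"])
```

```text
0.025565118513832672 30.01125250943005 [-5.53380114  0.67411078  5.42358655]
```

View pics/c6.png

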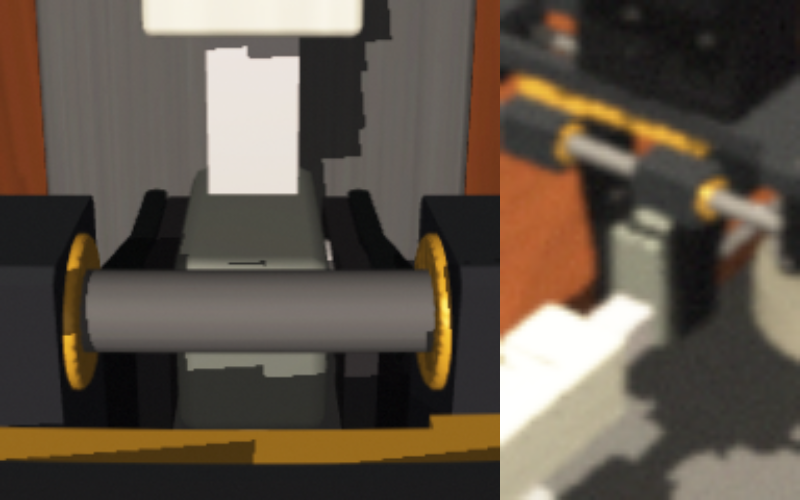

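The head is held with the button squeezed in (a sliver shows at the right finger). I'll centre slightly, then draw a short way and check that it follows.

```bash
python3 -m inch '[0,-0.01,0,0,0,0, 0,-0.018,0,0,0,0, -0.03,-0.018,0,0,0,0, -0.08,-0.018,0,0,0,0, -0.14,-0.018,0,0,0,0, -0.2,-0.018,0,0,0,0, -0.25,-0.018,0,0,0,0, -0.25,-0.018,0,0,0,0]'
python3 - <<'E'
from w import *
c=get_calibration("wrist"); im=snap("wrist"); 
for t in ["rider_mark","lock_button","grip_head"]:
    for r in cut_out("wrist",t)[:2]: print(t,r["conf"],r["bbox"])
m=atz(c,[[315,205]],.128); print(m, proj(c,[[.5128,.145,.128]]))
g=cv2.cvtColor(im,cv2.COLOR_RGB2GRAY)[:,300].astype(int); d=np.diff(g); print([(i,d[i]) for i in np.nonzero(abs(d)>40)[0]])
E
```

```text
time: 14.52
position: [0.5094, 0.0791, 0.1289]
tool_rot: [0.734, 0.679, -0.0, -0.0]
ft_force: [-3.5, 1.7, 4.5]
grip_width: 0.0251
grip_force: 30.0
rider_mark 0.9 [350.7, 0.0, 401.3, 28.1]
grip_head 0.97 [282.9, 145.7, 359.3, 393.9]
[[0.50948441 0.12451196 0.128     ]] [[320.13659497 141.53499744]]
[(np.int64(45), np.int64(-184)), (np.int64(48), np.int64(53)), (np.int64(49), np.int64(113)), (np.int64(153), np.int64(81)), (np.int64(154), np.int64(54)), (np.int64(282), np.int64(-82)), (np.int64(318), np.int64(-62)), (np.int64(369), np.int64(-84)), (np.int64(395), np.int64(65))]
```

```bash
python3 -m inch '[-0.05,0,0,0,0,0, -0.14,0,0,0,0,0, -0.24,0,0,0,0,0, -0.34,0,0,0,0,0, -0.44,0,0,0,0,0, -0.54,0,0,0,0,0, -0.64,0,0,0,0,0, -0.73,0,0,0,0,0, -0.79,0,0,0,0,0, -0.81,0,0,0,0,0, -0.81,0,0,0,0,0, -0.81,0,0,0,0,0]'
python3 - <<'E'
from w import *
T=snap("top"); S=snap("side"); cv2.imwrite("pics/t7.png",T[:,:,::-1]); cv2.imwrite("pics/s7.png",S[:,:,::-1])
e=np.array([-.0766,-.997,0]); R0=np.array([.5328,.186,.132])
o=[]
for n,im in (("top",T),("side",S)):
    c=get_calibration(n); u,v=proj(c,R0)[0]; print(n,u,v); u,v=int(u),int(v)
    o.append(cv2.resize(im[v-25:v+25,u-20:u+20],(400,500),interpolation=cv2.INTER_CUBIC)); print(u-20,v-25)
    for t in ["rider_mark","pointer"]:
        for r in cut_out(n,t)[:2]: print(t,r["conf"],r["bbox"])
cv2.imwrite("pics/c7.png",np.hstack(o)[:,:,::-1])
E
```

```text
time: 15.72
position: [0.5046, 0.0156, 0.1289]
tool_rot: [0.734, 0.68, 0.0, -0.0]
ft_force: [-3.5, 4.5, 4.8]
grip_width: 0.0249
grip_force: 30.0
top 244.78133287982826 272.8465704012111
224 247
pointer 0.75 [242.4, 277.3, 366.0, 290.7]
side 287.825722452638 279.18938565370325
267 254
rider_mark 0.41 [283.9, 278.3, 292.1, 281.6]
pointer 0.66 [295.5, 231.2, 369.3, 293.3]
pointer 0.66 [273.0, 396.7, 311.8, 455.8]
```

View pics/c7.png

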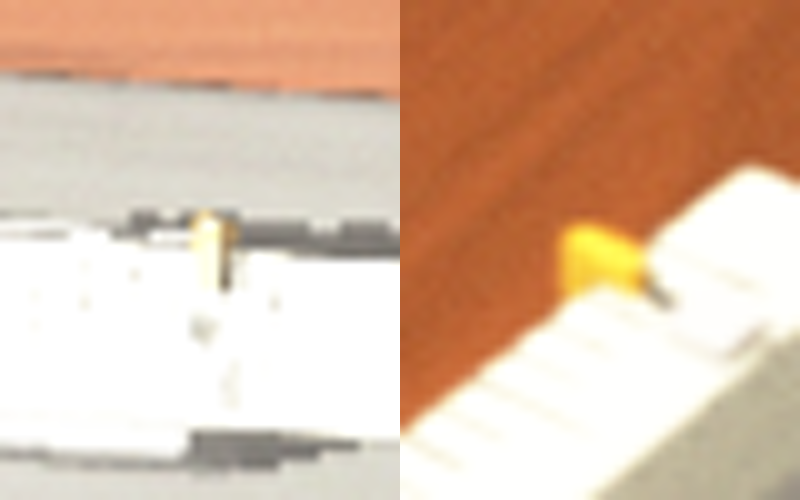

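The enlarged pair shows the rider at top px (245,272), side px (287,280), with the dark pointer tip beside it at side px (292,283), so it is nearly level. I'll refine numerically from pixel data.

Run:
```python
from w import *
e=np.array([-.0766,-.997,0]); n=np.array([.997,-.0766,0]); R0=np.array([.5328,.186,.136])
cs=get_calibration("side"); ct=get_calibration("top")
S=np.mean([snap("side").astype(float) for _ in range(6)],0); T=np.mean([snap("top").astype(float) for _ in range(6)],0)
np.save("S.npy",S);np.save("T.npy",T)
for nm,c in (("side",cs),("top",ct)):
    print(nm,"rider top ctr",proj(c,R0),"footprint corners",proj(c,[R0+a*.003*e+b*.006*n for a in(-1,1) for b in(-1,1)]).round(1).tolist())
    for d in (-.004,-.002,0,.002): print(d,proj(c,[R0+d*e-.010*n-[0,0,.005],R0+d*e-.006*n-[0,0,.005]]).round(1).tolist())
print("side min ch");print(S[274:292,280:304].min(2).astype(int))
print("side R-B");print((S[274:292,280:304,0]-S[274:292,280:304,2]).astype(int))
print("top G");print(T[265:290,238:254,1].astype(int));print("top R-B");print((T[265:280,238:254,0]-T[265:280,238:254,2]).astype(int))
```

```text
side rider top ctr [[287.74673877 277.41837522]] footprint corners [[289.3, 279.4], [284.1, 277.0], [291.4, 277.8], [286.2, 275.5]]
-0.004 [[290.8, 282.7], [289.0, 281.9]]
-0.002 [[291.4, 282.1], [289.7, 281.4]]
0 [[292.1, 281.6], [290.4, 280.8]]
0.002 [[292.8, 281.1], [291.1, 280.3]]
top rider top ctr [[244.51445684 272.68991676]] footprint corners [[242.8, 275.4], [243.3, 269.7], [245.7, 275.6], [246.2, 269.9]]
-0.004 [[242.5, 277.5], [242.7, 275.6]]
-0.002 [[243.5, 277.6], [243.7, 275.7]]
0 [[244.4, 277.6], [244.6, 275.7]]
0.002 [[245.4, 277.7], [245.5, 275.8]]
side min ch
[[ 49  50  51  50  50  49  49  53  52  52  52  53  50  50  55  85 157 230
  249 252 253 253 253 253]
 [ 50  50  50  50  50  51  51  53  52  52  52  51  53  60  93 166 234 251
  253 253 253 253 253 253]
 [ 50  51  52  52  57  57  59  55  54  53  51  53  71 126 192 238 251 253
  254 253 253 253 253 253]
 [ 49  51  53  61  70  80  76  68  63  58  55  68 123 208 246 252 253 253
  253 253 253 253 253 253]
 [ 52  52  54  63  73  81  86  83  79  71  71 112 182 232 247 251 253 253
  253 253 253 253 253 253]
 [ 51  52  5
[... 4885 characters left out ...]
15 16 15 15 14 14 14 13 14 13 14 14]
 [15 15 15 15 15 15 15 16 12 12 12 14 14 14 15 13]
 [14 14 15 16 15 42 73 42 19 13 14 13 14 13 15 15]
 [12 10 14 13 14 81 20 32 71 46 13 13 13 13 13 13]
 [10  7  7  6  8 41 42 60 76 65 12 11 11 11 12 12]
 [18 11 12 10 21 63 32 34 62 38 12 11 12 11 12 11]
 [ 0  0  0  0  1 15 25 27 55 24 23  7 10 14 19 17]
 [ 0  0  0  0  1  5 23 27 41 20 12  0  0  2  0  0]
 [ 0  0  0  0  0  3 21 27 34 15 11  0  0  2  0  0]
 [ 0  0  0  0  0  1 18 30 33 15 10  0  0  2  0  0]
 [ 0  0  0  1  0  0  0  0 15  0  0  0  0  9  0  0]
 [ 0  0  0  2  0  0  0  0  3  0  0  0  0 14  0  0]
 [ 0  0  0  2  0  9  6  2  2  0  0  0  0  4  0  0]
 [ 0  0  0  0  0 11 19 14  2  0  0  0  0  2  0  0]]
```

Run:
```python
from w import *
c=get_calibration("wrist"); P,M=tool(); Tn=np.eye(4);Tn[:3,:3]=M;Tn[:3,3]=P
X=np.linalg.inv(Tn)@np.array(c["T"])
def cal(p,Mx):
    A=np.eye(4);A[:3,:3]=Mx;A[:3,3]=p; return dict(c,T=A@X)
Mi=np.array([[.0768,.99705,0],[.99705,-.0768,0],[0,0,-1]])
e=-Mi[:,0]
c5=cal([.5126,.0998,.1300],Mi); c4=cal([.50645,.04317,.2216],Mi)
i5=cv2.imread("pics/w5.png").astype(int); i4=cv2.imread("pics/w4.png").astype(int)
def ed(v,lo,hi,th=12):
    d=np.diff(v.sum(1)/3); return [(int(k)+lo,int(d[k])) for k in np.nonzero(abs(d)>th)[0]]
print("w5 col300",ed(i5[260:420,300],260,0)); print("w5 col290",ed(i5[260:420,290],260,0)); print("w5 rider col370",ed(i5[50:95,370],50,0)); print("w5 rider col352",ed(i5[50:95,352],50,0))
print("w4 col308",ed(i4[100:215,306],100,0,6)); print("w4 col340",ed(i4[100:215,340],100,0,6)); print("w4 row157",ed(i4[157,280:380],280,0,6))
for v in (58.5,59.5,79.5,80.5): print("rider",v,atz(c5,[[370,v]],.136)[0]@e)
for v in (272,316,317,318,394,395,396): print("head5",v,atz(c5,[[300,v]],.148)[0]@e)
for v in (127,128,129,185,186,187): print("head4",v,atz(c4,[[323,v]],.148)[0]@e)
print("mouth5",[atz(c5,[[315,v]],.128)[0]@e for v in (204,206)],"mouth4",[atz(c4,[[315,v]],.128)[0]@e for v in (67,69)])
print("w4 mouth",ed(i4[55:85,300],55,0),"w5 mouth",ed(i5[190:215,300],190,0))
print("now tool",P@e, "closed at",np.array([.511,.1,.129])@e)
```

```text
w5 col300 [(281, -112), (282, -41), (312, 12), (314, -56), (315, 84), (318, -62), (319, -27), (358, 33), (359, 29), (370, -77), (395, 43), (396, 16), (411, -32), (412, -31)]
w5 col290 [(311, 14), (313, 14), (314, 14), (315, 12), (318, -60), (319, -28), (358, 33), (359, 29), (371, -72), (395, 46), (396, 15), (411, -35), (412, -28)]
w5 rider col370 [(58, -40), (59, 15), (76, -20), (77, -34), (78, -37), (79, -20), (81, 23), (82, 19)]
w5 rider col352 [(52, 179), (53, 21), (58, -77), (63, -14), (64, -87), (65, 72), (66, 23), (76, -25), (77, -35), (78, -35), (79, -19), (81, -14), (85, 53), (86, 29)]
w4 col308 [(126, -15), (127, 24), (128, 37), (182, -11), (183, -18), (184, -17), (185, -20), (186, -31), (187, 36), (188, 15)]
w4 col340 [(126, 20), (127, 77), (128, 36), (129, 6), (130, 6), (132, 7), (182, -15), (183, -26), (184, -26), (185, -27), (186, -27), (187, -8)]
w4 row157 [(296, -7), (297, -21), (298, 10), (299, 35), (300, 7), (301, 12), (302, 15), (303, 8), (340, -7), (341, -12), (342, -17), (343, -20), (344, -39), (345, 130), (346, 11), (359, -53), (360, -90), (361, 40), (362, 8)]
ri
[... 184 characters left out ...]

head5 317 -0.15243168978706897
head5 318 -0.1520936314289084
head5 394 -0.12464045047549743
head5 395 -0.12425296871662472
head5 396 -0.12386471420836696
head4 127 -0.15288678838707767
head4 128 -0.15241206648767533
head4 129 -0.15193697167921744
head4 185 -0.12466589589265992
head4 186 -0.12416573143784995
head4 187 -0.12366505778048092
mouth5 [np.float64(-0.18429392555801516), np.float64(-0.1836158135252333)] mouth4 [np.float64(-0.18350547077408125), np.float64(-0.18250667568664974)]
w4 mouth [(66, -15), (67, -52), (68, -58), (69, -14), (76, 43)] w5 mouth [(202, -14), (203, -26), (204, -28), (205, -42), (206, -29), (212, 118), (213, 13)]
now tool -0.054372551762151236 closed at -0.1389498
```

```bash
python3 -m inch '[-0.014,0,0,0,0,0, -0.028,0,0,0,0,0, -0.028,0,0,0,0,0, -0.028,0,0,0,0,0]'
python3 - <<'E'
from w import *
e=np.array([-.0768,-.99705,0]); im=snap("wrist").astype(int)
print("tool",np.mean([(snap("side") is None) or tool()[0]@e for _ in range(4)]))
for u in (290,300):
    d=np.diff(im[260:420,u].sum(1)/3); print(u,[(int(k)+260,int(d[k])) for k in np.nonzero(abs(d)>12)[0]])
T=np.mean([snap("top").astype(float) for _ in range(4)],0); S=np.mean([snap("side").astype(float) for _ in range(4)],0)
print("top G");print(T[267:284,240:250,1].astype(int)); 
print("side diff"); print((S-np.load("S.npy"))[276:292,284:304].mean(2).astype(int))
E
```

```text
time: 16.95
position: [0.5044, 0.0135, 0.1289]
tool_rot: [0.734, 0.68, 0.0, -0.0]
ft_force: [-2.4, 5.1, 5.0]
grip_width: 0.0253
grip_force: 30.0
tool -0.05215943341857143
290 [(283, -50), (284, -16), (308, -25), (311, 23), (313, 12), (314, 16), (315, 14), (316, 16), (318, -65), (319, -31), (320, 12), (356, -12), (358, 33), (359, 29), (370, -77), (395, 52), (396, 19), (411, -47), (412, -30)]
300 [(282, -91), (283, -23), (313, 19), (314, 13), (315, 15), (316, 14), (318, -69), (319, -37), (331, 16), (356, -12), (358, 39), (359, 34), (369, -92), (395, 44), (396, 20), (410, -31), (411, -35)]
top G
[[216 217 215 215 217 217 218 217 217 218]
 [216 213 157 178 217 175 157 158 218 218]
 [156 154 129 198 255 255 156 141 156 155]
 [238 241 239 244 255 255 156 148 125 125]
 [223 222 210 247 255 255 147 138 126 125]
 [255 255 255 255 255 255 160 210 213 251]
 [255 255 255 255 255 255 154 211 242 255]
 [255 255 255 255 255 255 140 228 246 255]
 [255 255 255 255 255 255 134 231 246 255]
 [255 255 255 255 255 255 228 255 255 255]
 [255 255 255 255 255 255 254 255 255 255]
 [255 255 255 255 244 245 2
[... 902 characters left out ...]
  -1  -1
   -2  -1]
 [  0   0   0   0   0   0   5  18  49  57   8  -2  -1   0   0   0   0   0
   -1  -1]
 [  0   0   0   0   0   0   2   2   6  13   5   0   0   0   0   0   0   0
    0  -4]
 [  0   0   0   0   0   0   0   0   2   2   0  -3  -1   0   0   0   0   0
   -1  -9]
 [  0   0   0   0   0   0   0   0   0   3   3  -3  -6  -4  -1   0   0   0
   -4 -12]
 [  0   0   0   0   0   0   0   0   0   1   5   6   2  -4  -7  -8  -2   2
   -2  -5]
 [  0   0   0   0   0   0   0   0   0   0   0   2   5   8   7  10  12   5
    1   0]
 [  0   0   0   0   0   0   0   0   0   0   0   0   0   3   7  11   7   2
    1   1]
 [  0   0   0   0   0   0   0   0   0   0   0   0   0   0   1   3   4   0
    0   0]]
```

```bash
python3 -m inch '[0,0,0,0,0,0,0,0,0,0,0,0,0,0,0,0,0,0]'
python3 - <<'E'
from w import *
snap("side"); c=get_calibration("side"); print("pred",proj(c,[[.498,-.0606,.0465]]))
for r in cut_out("side","medallion_center")[:4]: print(r["conf"],r["bbox"])
print(hand_in())
E
```

```text
time: 17.85
position: [0.5044, 0.0135, 0.1289]
tool_rot: [0.733, 0.68, 0.0, -0.0]
ft_force: [-2.4, 4.3, 5.3]
grip_width: 0.0252
grip_force: 30.0
pred [[365.29121198 258.1273859 ]]
0.8 [356.4, 248.1, 375.3, 268.6]
0.61 [433.0, 232.0, 463.8, 267.3]
the job is handed in; nothing more can be done
None
```

The job is handed in: the medallion is seated in the pad's recess and released, and the grip head is still held squeezed at 30 N with the arm drawn out about 87 mm. My estimates put the pointer anywhere from 0.4 mm short of the rider to 1.3 mm past it, because the overexposed pictures did not allow a closer reading.

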